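# Build the studded welding nest and fit its locating blade

## Task

Build up the welding nest on the studded base plate: press the long studded riser fully home on the six studs of the plate, then press the slotted block fully home on the riser's studs, lined up with it. Then take the steel blade by its black grip out of its stand and slide it upright into the block's slot, right to the bottom and with its ends level with the block's ends. Leave the short studded block and all the other things on the bench where they are, and nothing knocked over.

Things in the scene. Friction and masses are not known exactly. Their poses are not given: they have to be found in the camera images.
- base: fixed aluminium plate, 120 (x) x 96 (y) x 12 mm; origin: centre of underside. On top six steel studs, 3 along x by 2 along y, pitch 24 mm, centred; 13 mm wide, 12 high, top 2.5 tapered. Four (on the riser too) have sprung balls in their sides: a block stops on them 3 to 6 mm short of home; a push of some 10 to 15 N takes it past, its weight does not
- riser: long grey block with six studs on top like the plate's: 71 (x) x 47 (y) x 32 mm plus 12 mm of studs, 160 g, upright on the bench, any yaw; origin: centre of underside, z up. Foot hollow: 4 mm walls, pocket 63 x 39 x 13 mm deep, fits over six studs with 1 mm play each side, either way round. Home, its origin is 12 mm above the plate's. Grip across the 47 mm
- slot_block: grey block without studs, 71 (x) x 47 (y) x 40 mm, 140 g, upright on the bench, any yaw; origin: centre of underside, z up. Foot and pocket like the riser's. In the top a slot along x, centred, open at both ends: 5.5 mm wide, mouth bevelled to 11.5, floor at z = 18 mm, 22 deep. Home, its origin is 32 mm above the riser's. Grip across the 47 mm
- blade: flat steel blade, 71 (x) x 4 (y) x 40 mm high, lower edge rounded, with a black grip on top, 46 (x) x 12 (y) mm, from z = 36 to 66 mm; 100 g; origin: middle of the lower edge, z up. Starts upright in the stand, lower edge 12 mm above the bench. Same front and back. Grip across the 12 mm
- stand: aluminium blade stand fixed to the bench, 100 (x) x 44 (y) x 30 mm, origin at the centre of its underside; a slot parallel to x through its middle, 6 mm wide, floor 12 mm above the bench, holds the blade. Between it and the plate, at the back (x 0.59 to 0.92, y -0.30 to -0.05 m), a black equipment box 0.18 m tall bars the straight way: pass in front of it or well above it
- short_block: short grey block with only four studs (2 x 2), 47 x 47 x 32 mm plus 12 mm of studs, origin at the centre of its underside; not needed, leave it
- horn: bystander: small machined horn blank, 26 mm in diameter, 50 mm tall, standing near the blocks; origin under its centre
- pen: bystander: felt marker with a black cap, 134 mm long, 16 mm thick, lying along its y; origin under its middle
- sample: bystander: grey and white plastic box-like sample, 41 x 61 x 23 mm; origin under its centre
- pot: bystander: small pot with a red screw lid, 56 mm in diameter, 44 mm tall; origin under its centre
- tee: bystander: small white tee fitting, 27 x 39 x 15 mm; origin under its centre

How it is judged:
On the way, in this order (a step that is already met when the one before it is completed fails the run):
1. the riser is fully home on the base plate's studs (x of riser in the frame of base between -0.003 and 0.003 m and y of riser in the frame of base between -0.003 and 0.003 m and z of riser in the frame of base below 0.014 m and angle between the x axis of riser and the x axis of base, either way round below 0.06 rad and angle between riser's own z axis and vertical below 0.05 rad), for 0.2 s.
2. the slotted block is fully home on the riser's studs, the riser still home (all of step 1 and x of slot_block in the frame of riser between -0.003 and 0.003 m and y of slot_block in the frame of riser between -0.003 and 0.003 m and z of slot_block in the frame of riser below 0.034 m and angle between the x axis of slot_block and the x axis of riser, either way round below 0.06 rad and angle between slot_block's own z axis and vertical below 0.05 rad), for 0.2 s.
At the end, for the whole second after the job is handed in: Riser on plate and slotted block on riser home (3 mm, 0.06 rad, 2 mm high, tilt 0.05); blade in the slot, lower edge within 2.5 mm of its floor, ends within 7 mm of level, 4 mm sideways, 0.08 rad along, upright within 0.17 rad; all three at rest (all of step 2 and x of blade in the frame of slot_block between -0.007 and 0.007 m and y of blade in the frame of slot_block between -0.004 and 0.004 m and z of blade in the frame of slot_block below 0.0205 m and angle between the x axis of blade and the x axis of slot_block, either way round below 0.08 rad and angle between blade's own z axis and vertical below 0.17 rad and linear speed of each of riser, slot_block, blade below 0.01 m/s); the robot touches nothing.
It fails at once if the short block or a bystander is shoved more than 40 mm from where it was (distance of any of horn, pen, sample, pot, tee, short_block from where it was at the start of the episode above 0.04 m).
It fails at once if the short block, the horn, or the pot is knocked over (angle between any of short_block, horn, pot's own z axis and vertical above 0.6 rad).
It also fails if it takes over 72 s, if anything falls off the work surface, if the arm or the gripper's body presses on something with over 40 N, if the wrist force passes 120 N, or if a joint passes its speed limit or range.

## Robot

A 6-joint arm with a two-finger parallel gripper is mounted at the origin on a cart in front of the work surface, level with it; the furniture and walls round the work are solid. World frame = base frame: x ahead of the robot, y to its left, z up, the work surface at z = 0. Lengths are in m, angles in rad, forces in N, time in s.
With the tool pointing down it reaches from about 0.225 to 0.875 m from the base axis. Payload 3.4 kg.
Tool frame: the origin (TCP) lies at the very end of the fingers, on their centre line; the grasp point (between the pads) lies 19 mm behind it; z points along the fingers, y is the line along which they close (so a half turn about z gives the same grasp; the last joint's range is limited). The gripper opens to 85 mm and grips with 20 to 120 N. Pads are 22 mm wide; open, the fingers measure 114 mm over their backs; the gripper's body (76 mm by 85 mm) begins 54 mm behind the grasp point. The pads swing forward as they close: fully open they stand 13 mm farther back than shut.
Start: joints at [-1.277, 0.276, 1.505, -0, 1.361, -0.121], TCP at [0.232, -0.526, 0.231] pointing down, gripper open.
Joint ranges: [-2.89, 2.89], [-0.75, 2.08], [0.22, 2.7], [-1.18, 4.32], [0.11, 2.71], [-2.7, 2.7]. Speed limits (rad/s): [2.57, 2.57, 3.14, 3.14, 3.14, 3.14].

## Interface

Orientations are given as a unit quaternion [w, x, y, z].
In Python, from rig import get_state, optics, sign_off gives the robot as it stands.
- The arm moves only by the tool send_rows, never from a script. Its argument "increments" is a list of rows, each an object with "gripper": the gripper's target within -1 to 1 (shut at 1, half-way at 0, fully open at -1); "linear": the shift along the world's x, y, z in m, a list of three; "delta_rot": the turn, a rotation vector about the world's x, y, z in rad, a list of three. In form: [{"gripper": gripper, "linear": [dx, dy, dz], "delta_rot": [rx, ry, rz]}, ...]. A call has 1 to 8 rows; each row is the pose to reach, as a shift and turn from the pose commanded when the call began; what a row does not reach only later rows make up. A row lasts 1/10 s, in which the tool goes at most 50 mm and 8.59 degrees, less where a joint would pass 70% of its speed; a pose out of reach is approached as far as the arm can. A call with a gripper value outside its range is refused whole. The fingers move at their own pace and stop on an object; "newtons" is the grip in N (left out, the last holds). Time passes only in rows, so rows that repeat a pose let the fingers close. It gives the time, the measured TCP pose, the force, the opening and the grip force at its end, in the units of the state.
- get_state(): the state, without advancing time (a new reading comes with each control period).
- optics.get_image(name): name is "side" or "top"; returns a dict with "pixels" (480x640x3 uint8, blue, green, red), "K" (3x3 intrinsics, pixels), "k1" (the pictures are not rectified: a ray, as slopes to the right and down, at radius r is drawn at 1 + k1 r^2 times it, then the intrinsics apply), "rvec" (rotation vector, rad) and "tvec" (3), from world to camera coordinates, as OpenCV has them. Camera axes: x right, y down, z forward; pixel columns grow to the right and rows downward; lengths in m; the calibration is good to about 2 mm. A picture is of the moment at which its call begins. There is no depth.
- sign_off(): hands the job in; it is judged then, once.
The state is a dict: "clock": time; "qpos": joint angles; "qd": joint speeds; "effort": joint torques, N m; "position": TCP position; "ee_rot": TCP orientation; "contact_force": force on the tool from outside, world axes, zero at the start; "moment": the same for the moment, N m; "width": finger opening in m; "gripper_force": force on a finger pad.
Only numpy, scipy, OpenCV 4.12 (cv2) and the standard library are available. Lean on these libraries where they do the work, as an engineer would, in place of code of your own. Each camera call takes 0.05 s, during which the arm holds its last target. There are 200 camera calls.

## Working session

There is one attempt and no reset: what is moved stays moved. The work goes in short steps, Python scripts to look and compute and a tool call to move; the robot and the scene stay as the last step left them, time stands still between calls to the robot, and variables do not carry over. Pictures are saved under pics/ and viewed, at most 10 in all, crops included, and the job is handed in when it is done.

Besides the shell and the picture viewer there is one more tool, called after "Emit:" as name([rows], argument=value, ...), one row to a line, values as JSON. send_rows: Moves the arm, as the interface text tells. Its arguments: {"type":"object","properties":{"increments":{"type":"array"},"newtons":{"type":"number"}},"required":["increments"]}

```bash
mkdir -p pics; ls; python3 - <<'E'
from rig import get_state, optics
import cv2,json,numpy as np,pickle
print(get_state())
d={}
for n in("top","side"):
    r=optics.get_image(n); d[n]=r; cv2.imwrite(f"pics/{n}0.png",r["pixels"])
    R=cv2.Rodrigues(np.array(r["rvec"]))[0]; print(n,r["K"],r["k1"],(-R.T@np.array(r["tvec"]).reshape(3)).round(3),R.round(2).tolist())
pickle.dump(d,open("d0.pkl","wb"))
E
```

```text
pics
{'clock': 0.0, 'qpos': array([-1.27696688e+00,  2.76581687e-01,  1.50617747e+00,  1.20374992e-05,
        1.36068822e+00, -1.21017849e-01]), 'qd': array([ 0.00128668,  0.0002446 , -0.00172839,  0.00117894, -0.00013711,
       -0.00025201]), 'effort': array([-2.76255441e-04, -4.16773403e+01, -2.45804983e+01, -2.67956975e-04,
        1.10872131e-02,  1.62953461e-05]), 'position': array([ 0.23158369, -0.52570375,  0.23042964]), 'ee_rot': array([-9.24411200e-04,  9.78564574e-01,  2.05938135e-01, -7.41666028e-05]), 'contact_force': array([-0.12094001,  0.17354841,  0.63041116]), 'moment': array([ 0.0238126 , -0.01902107,  0.00674373]), 'gripper_force': 0.0, 'width': 0.08512621022193571}
top [[602.47887445   0.         330.25867043]
 [  0.         602.47887445 241.11585953]
 [  0.           0.           1.        ]] -0.0262126723312665 [ 0.373 -0.042  1.276] [[-0.0, -1.0, -0.01], [-0.99, 0.0, -0.14], [0.14, 0.01, -0.99]]
side [[509.77720968   0.         323.48720167]
 [  0.         509.77720968 244.75112476]
 [  0.           0.           1.        ]] -0.047078598017305906 [ 0.418 -0.785  0.69 ] [[0.99, -0.12, 0.0], [-0.08, -0.64, -0.76], [0.1, 0.76, -0.64]]
```

View pics/top0.png

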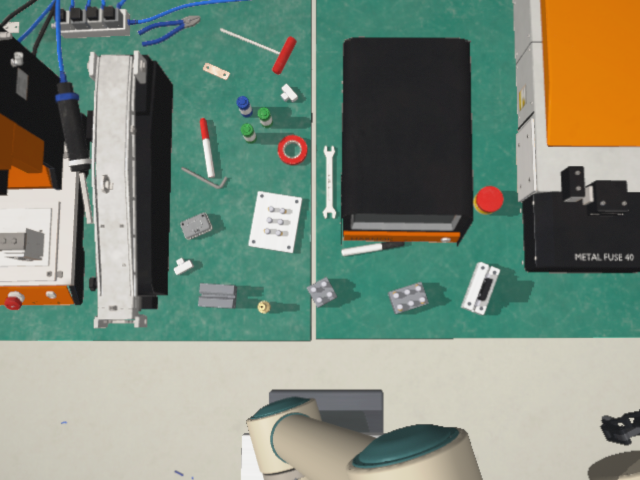

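View pics/side0.png

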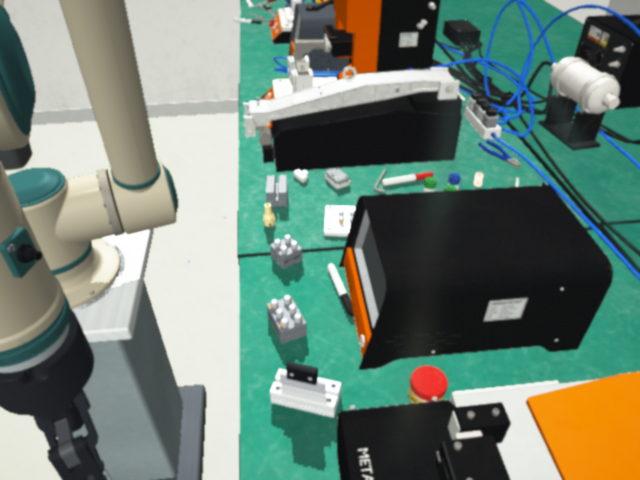

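```bash
cat > h.py <<'E'
import cv2,numpy as np,pickle
from scipy.optimize import least_squares
def proj(r,P):
    P=np.atleast_2d(P).astype(float)
    d=np.array([r["k1"],0,0,0,0.])
    return cv2.projectPoints(P,np.array(r["rvec"],float),np.array(r["tvec"],float),np.array(r["K"]),d)[0].reshape(-1,2)
def at_z(r,uv,z):
    p=cv2.undistortPoints(np.array(uv,float).reshape(-1,1,2),np.array(r["K"]),np.array([r["k1"],0,0,0,0.])).reshape(-1,2)
    R=cv2.Rodrigues(np.array(r["rvec"]))[0]; c=-R.T@np.array(r["tvec"]).reshape(3)
    d=np.c_[p,np.ones(len(p))]@R
    return c+d*((z-c[2])/d[:,2])[:,None]
def pose(pts,x,y,yaw,z=0):
    c,s=np.cos(yaw),np.sin(yaw); P=np.atleast_2d(pts).astype(float)
    return P@np.array([[c,s,0],[-s,c,0],[0,0,1]])+[x,y,z]
def box(lx,ly,z): return [[sx*lx/2,sy*ly/2,z] for sx,sy in((1,1),(1,-1),(-1,-1),(-1,1))]
def mosaic(r,spec,fn,s=5,w=80,hh=60,ov=()):
    t=[]
    for u,v in spec:
        a,b=int(u-w//2),int(v-hh//2)
        a=max(0,min(640-w,a)); b=max(0,min(480-hh,b))
        c=cv2.resize(r["pixels"][b:b+hh,a:a+w],None,fx=s,fy=s,interpolation=cv2.INTER_CUBIC)
        for P in ov:
            q=np.round(((P-[a,b]+.5)*s)).astype(int); cv2.polylines(c,[q],True,(0,0,255),1)
        for k in range(0,w,10):
            cv2.putText(c,str(a+k),(k*s,8),0,.3,(0,255,255),1); cv2.line(c,(k*s,9),(k*s,13),(0,255,255),1)
        for k in range(0,hh,10):
            cv2.putText(c,str(b+k),(0,k*s+4),0,.3,(0,255,255),1); cv2.line(c,(20,k*s),(24,k*s),(0,255,255),1)
        t.append(c)
    cv2.imwrite(fn,np.vstack([np.hstack(t[:2]),np.hstack(t[2:4])]))
E
python3 - <<'E'
from h import *
d=pickle.load(open("d0.pkl","rb"))
mosaic(d["top"],[(408,298),(217,296),(276,222),(481,288)],"pics/m_top.png")
mosaic(d["side"],[(287,315),(278,190),(340,220),(306,390)],"pics/m_side.png")
for n,u in dict(plate=(276,222),riser=(408,298),slot=(217,296),stand=(481,288),short=(321,292),horn=(264,307),pen=(360,248),pot=(489,200)).items(): print(n,at_z(d["top"],u,.03).round(3))
E
```

```text
plate [[0.587 0.089 0.03 ]]
riser [[ 0.427 -0.185  0.03 ]]
slot [[0.432 0.21  0.03 ]]
stand [[ 0.447 -0.336  0.03 ]]
short [[ 0.44  -0.006  0.03 ]]
horn [[0.41  0.112 0.03 ]]
pen [[ 0.531 -0.087  0.03 ]]
pot [[ 0.632 -0.359  0.03 ]]
```

View pics/m_top.png

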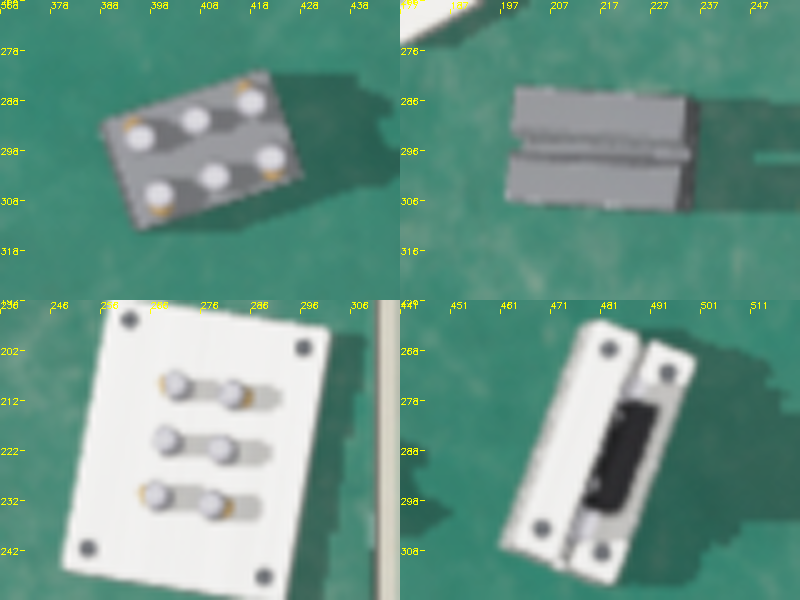

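View pics/m_side.png

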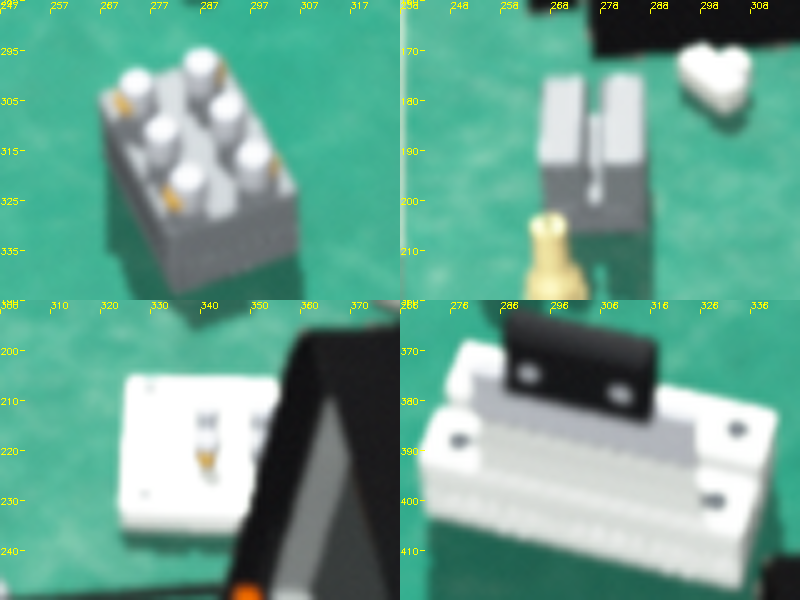

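```bash
cat > fit.py <<'E'
from h import *
d=pickle.load(open("d0.pkl","rb"))
def px(o,L): return np.array(o)+np.array(L,float)/5-.4
S=lambda z:[[24*i/1e3,j*12/1e3,z] for i in(-1,0,1) for j in(-1,1)]
def fit(name,obs,g):
    # obs: list (cam, model pts, pixels)
    f=lambda p,o=obs:np.concatenate([(proj(d[c],pose(m,*p))-u).ravel() for c,m,u in o])
    for sel in ("top","side",None):
        o=[x for x in obs if sel in(None,x[0])]
        if not o: continue
        s=least_squares(lambda p:f(p,o),g,loss="soft_l1",x_scale=[.1,.1,1])
        print(name,sel or "both",s.x.round(4),"res",f(s.x,o).round(1).reshape(-1,2).tolist())
# riser: yaw: image right=-y, down=-x
Sm=S(.044)
# riser x-axis approx world -y direction (image right), yaw=-pi/2 +..; order i=-1..1 left->right, j=-1 -> local -y
ro=(368,268)
top=px(ro,[(159,195),(140,139),(214,177),(196,121),(271,158),(252,102)])
so=(247,285)
# side: +local x = -y = toward camera(down); local -y -> -x(left)
sid=px(so,[(136,82),(203,62),(162,130),(228,107),(188,180),(254,155)])
B=lambda lx,ly,z:np.array(box(lx,ly,z)) # ++ +- -- -+
fit("riser",[("top",Sm,top),("top",B(.071,.047,.032),px(ro,[(267,70),(300,178),(139,228),(103,122)])[[1-1,1,2,3]]),
 ("side",Sm,sid),("side",B(.071,.047,.032)[[0,1,2]],px(so,[(297,190),(178,242),(100,100)])),("side",B(.071,.047,0)[[0,1]],px(so,[(298,250),(180,292)]))],[.427,-.185,-1.3])
po=(236,192)
fit("plate",[("top",S(.024),px(po,[(212,204),(156,195),(222,150),(167,140),(234,93),(177,84)])),
 ("top",B(.120,.096,.012)[[0,3-1]],px(po,[(105,-20),(0,0)])) if 0 else ("top",B(.120,.096,.012)[[1,3]],px(po,[(331,30),(61,269)]))],[.587,.089,-.15])
lo=(177,266)
so=(238,160)
b=B(.071,.047,.04); e=lambda s:[[s*.0355,0,.04]]
fit("slot",[("top",b,px(lo,[(287,97),(280,209),(105,201),(114,87)])),("top",B(.071,.047,0)[:2],px(lo,[(297,98),(292,211)])),
 ("side",b,px(so,[(244,163),(140,163),(142,76),(242,76)])),("side",B(.071,.047,0)[:2],px(so,[(246,232),(144,230)]))],[.432,.21,-1.57])
to=(441,258); so=(266,360)
fit("stand",[("top",B(.1,.044,.03)[[0,3]][::-1] if 0 else B(.1,.044,.03),px(to,[(190,20),(297,60),(213,285),(100,243)])),
 ],[.447,-.336,-.5])
b=B(.046,.012,.078)
fit("grip",[("top",b,px(to,[(223,100),(260,105),(215,213),(183,205)])),
 ("side",b[[0,3,2]] if 0 else b,px(so,[(257,42),(257,42),(110,10),(110,10)]))][:1],[.447,-.336,-.5])
E
python3 fit.py
```

```text
riser top [ 0.4279 -0.1846 -1.2692] res [[-0.1, -0.1], [0.0, -0.2], [0.2, -0.1], [0.0, -0.1], [-0.0, 0.2], [0.0, 0.1], [-0.2, -0.1], [0.5, 0.1], [-0.2, 0.5], [-0.2, -0.2]]
riser side [ 0.4292 -0.1851 -1.2429] res [[0.1, 0.4], [-0.5, 0.0], [0.2, 0.0], [-0.1, 0.1], [0.4, -0.4], [0.3, -0.1], [0.9, 0.1], [-1.0, -1.0], [-0.7, -0.8], [1.0, 0.3], [-0.5, 1.2]]
riser both [ 0.4287 -0.1848 -1.2546] res [[0.2, -0.4], [0.1, -0.4], [0.3, -0.5], [0.0, -0.5], [0.1, -0.4], [-0.0, -0.4], [-0.4, -0.7], [0.6, -0.6], [0.1, 0.4], [-0.1, -0.3], [-0.0, 0.1], [-0.6, -0.1], [-0.2, -0.2], [-0.4, 0.1], [-0.1, -0.5], [-0.1, -0.1], [0.4, 0.2], [-1.6, -1.2], [-0.9, -1.0], [0.5, 0.4], [-1.1, 1.0]]
plate top [ 0.5914  0.0927 -0.1667] res [[0.1, 0.0], [0.1, 0.0], [0.1, -0.3], [-0.1, -0.1], [-0.4, 0.1], [-0.1, 0.1], [0.2, 0.1], [0.1, -0.0]]
plate both [ 0.5914  0.0927 -0.1667] res [[0.1, 0.0], [0.1, 0.0], [0.1, -0.3], [-0.1, -0.1], [-0.4, 0.1], [-0.1, 0.1], [0.2, 0.1], [0.1, -0.0]]
slot top [ 0.4337  0.2105 -1.6159] res [[-0.5, -0.6], [-0.5, -0.0], [0.0, 0.1], [-0.1, -0.0], [0.8, 0.5], [0.4, 0.1]]
slot side [ 0.4334  0.2118 -1.638 ] res [[-0.2, -0.7], [-0.3, -0.1], [0.2, 0.3], [0.1, -0.2], [0.1, -0.1], [0.1, 0.9]]
slot both [ 0.4335  0.2108 -1.6247] res [[-0.5, -0.3], [-0.7, 0.2], [-0.2, 0.0], [-0.1, -0.1], [0.8, 0.7], [0.2, 0.3], [0.1, -0.6], [-0.0, 0.2], [0.1, 0.7], [0.0, -0.1], [0.4, 0.0], [0.4, 1.2]]
stand top [ 0.4472 -0.335  -0.3936] res [[0.6, -0.1], [-0.9, -0.0], [-1.0, -0.1], [1.5, 0.2]]
stand both [ 0.4472 -0.335  -0.3936] res [[0.6, -0.1], [-0.9, -0.0], [-1.0, -0.1], [1.5, 0.2]]
grip top [ 0.4427 -0.3314 -0.3914] res [[0.6, -0.8], [-1.2, 0.5], [-0.2, 0.4], [0.5, -0.3]]
grip both [ 0.4427 -0.3314 -0.3914] res [[0.6, -0.8], [-1.2, 0.5], [-0.2, 0.4], [0.5, -0.3]]
```

Emit:
send_rows([
  {"gripper": -1, "linear": [0.024, 0.042, 0], "delta_rot": [0, 0, 0.14]},
  {"gripper": -1, "linear": [0.049, 0.085, 0], "delta_rot": [0, 0, 0.28]},
  {"gripper": -1, "linear": [0.073, 0.128, 0], "delta_rot": [0, 0, 0.42]},
  {"gripper": -1, "linear": [0.098, 0.17, 0], "delta_rot": [0, 0, 0.56]},
  {"gripper": -1, "linear": [0.122, 0.213, 0], "delta_rot": [0, 0, 0.7]},
  {"gripper": -1, "linear": [0.147, 0.256, 0], "delta_rot": [0, 0, 0.84]},
  {"gripper": -1, "linear": [0.171, 0.298, 0], "delta_rot": [0, 0, 0.98]},
  {"gripper": -1, "linear": [0.196, 0.341, -0.02], "delta_rot": [0, 0, 1.12]},
], newtons=100)

```text
clock: 0.9
position: [0.4281, -0.1871, 0.2144]
ee_rot: [0.003, 0.718, 0.696, 0.001]
contact_force: [1.2, -0.9, -0.6]
width: 0.0851
gripper_force: 0.0
```

Emit:
send_rows([
  {"gripper": -1, "linear": [0, 0, -0.04], "delta_rot": [0, 0, 0.12]},
  {"gripper": -1, "linear": [0, 0, -0.08], "delta_rot": [0, 0, 0.24]},
  {"gripper": -1, "linear": [0, 0, -0.12], "delta_rot": [0, 0, 0.34]},
  {"gripper": -1, "linear": [0, 0, -0.12], "delta_rot": [0, 0, 0.34]},
  {"gripper": -1, "linear": [0, 0, -0.12], "delta_rot": [0, 0, 0.34]},
])

```text
clock: 1.4
position: [0.426, -0.1881, 0.0927]
ee_rot: [-0.001, 0.593, 0.805, -0.0]
contact_force: [-0.8, -0.3, -0.0]
width: 0.0855
gripper_force: 0.0
```

```bash
cat >> h.py <<'E'
def st():
    from rig import get_state
    from scipy.spatial.transform import Rotation as Ro
    s=get_state(); q=s["ee_rot"]; R=Ro.from_quat([q[1],q[2],q[3],q[0]]).as_matrix()
    print("t",round(s["clock"],2),"p",s["position"].round(4),"psi",round(np.arctan2(R[1,1],R[0,1]),4),"tilt",R[:2,2].round(4),"F",s["contact_force"].round(1),"w",round(s["width"],4),"gf",round(s["gripper_force"],1),"q",s["qpos"].round(2))
    return s
E
python3 -c "
from h import *;st()"
```

```text
t 1.4 p [ 0.426  -0.1881  0.0927] psi 0.3019 tilt [-0.0011  0.0008] F [-0.8 -0.3 -0. ] w 0.0855 gf 0.0 q [-0.57  0.24  1.94  0.    0.96 -0.87]
```

Emit:
send_rows([
  {"gripper": -1, "linear": [0, 0, -0.03], "delta_rot": [0, 0, 0]},
  {"gripper": -1, "linear": [0, 0, -0.05], "delta_rot": [0, 0, 0]},
  {"gripper": -1, "linear": [0, 0, -0.05], "delta_rot": [0, 0, 0]},
  {"gripper": -1, "linear": [0, 0, -0.05], "delta_rot": [0, 0, 0]},
])

```text
clock: 1.8
position: [0.4274, -0.1892, 0.0445]
ee_rot: [0.002, 0.592, 0.806, 0.0]
contact_force: [0.1, 0.1, 0.2]
width: 0.0854
gripper_force: 0.0
```

```bash
python3 -c "
from h import *;st()"
```

```text
t 1.8 p [ 0.4274 -0.1892  0.0445] psi 0.3028 tilt [ 0.0029 -0.0017] F [0.1 0.1 0.2] w 0.0854 gf 0.0 q [-0.57  0.31  2.    0.    0.83 -0.87]
```

Emit:
send_rows([
  {"gripper": -1, "linear": [0.0005, 0.0045, -0.02], "delta_rot": [0, 0, 0]},
  {"gripper": -1, "linear": [0.0005, 0.0045, -0.04], "delta_rot": [0, 0, 0]},
  {"gripper": -1, "linear": [0.0005, 0.0045, -0.04], "delta_rot": [0, 0, 0]},
  {"gripper": -1, "linear": [0.0005, 0.0045, -0.04], "delta_rot": [0, 0, 0]},
])

```text
clock: 2.2
position: [0.4277, -0.1844, 0.0041]
ee_rot: [0.001, 0.592, 0.806, 0.0]
contact_force: [0.3, 0.5, -0.5]
width: 0.0852
gripper_force: 0.0
```

```bash
python3 -c "
from h import *;st()"
```

```text
t 2.2 p [ 0.4277 -0.1844  0.0041] psi 0.3036 tilt [ 0.0022 -0.0013] F [ 0.3  0.5 -0.5] w 0.0852 gf 0.0 q [-0.56  0.37  2.05  0.    0.72 -0.86]
```

Good. Close.

Emit:
send_rows([
  {"gripper": 1, "linear": [0, 0, 0], "delta_rot": [0, 0, 0]},
  {"gripper": 1, "linear": [0, 0, 0], "delta_rot": [0, 0, 0]},
  {"gripper": 1, "linear": [0, 0, 0], "delta_rot": [0, 0, 0]},
  {"gripper": 1, "linear": [0, 0, 0], "delta_rot": [0, 0, 0]},
  {"gripper": 1, "linear": [0, 0, 0], "delta_rot": [0, 0, 0]},
  {"gripper": 1, "linear": [0, 0, 0], "delta_rot": [0, 0, 0]},
  {"gripper": 1, "linear": [0, 0, 0], "delta_rot": [0, 0, 0]},
])

```text
clock: 2.9
position: [0.4275, -0.1842, 0.004]
ee_rot: [0.001, 0.592, 0.806, 0.0]
contact_force: [-0.4, 0.7, 8.5]
width: 0.0454
gripper_force: 102.2
```

```bash
python3 -c "
from h import *;st()"
```

```text
t 2.9 p [ 0.4275 -0.1842  0.004 ] psi 0.3039 tilt [ 0.0024 -0.0013] F [-0.4  0.7  8.5] w 0.0454 gf 102.2 q [-0.56  0.37  2.05  0.    0.72 -0.86]
```

Emit:
send_rows([
  {"gripper": 1, "linear": [0, 0, 0.03], "delta_rot": [0, 0, 0]},
  {"gripper": 1, "linear": [0, 0.01, 0.07], "delta_rot": [0, 0, 0]},
  {"gripper": 1, "linear": [0, 0.05, 0.1], "delta_rot": [0, 0, 0.14]},
  {"gripper": 1, "linear": [0, 0.095, 0.1], "delta_rot": [0, 0, 0.28]},
  {"gripper": 1, "linear": [0.02, 0.14, 0.1], "delta_rot": [0, 0, 0.42]},
  {"gripper": 1, "linear": [0.04, 0.185, 0.1], "delta_rot": [0, 0, 0.56]},
  {"gripper": 1, "linear": [0.08, 0.21, 0.1], "delta_rot": [0, 0, 0.7]},
  {"gripper": 1, "linear": [0.11, 0.245, 0.1], "delta_rot": [0, 0, 0.84]},
])

```text
clock: 3.7
position: [0.5383, 0.0625, 0.1031]
ee_rot: [0.001, 0.209, 0.978, -0.0]
contact_force: [0.4, -0.9, -2.1]
width: 0.0451
gripper_force: 103.2
```

Emit:
send_rows([
  {"gripper": 1, "linear": [0.034, 0.02, 0], "delta_rot": [0, 0, 0.13]},
  {"gripper": 1, "linear": [0.054, 0.032, -0.02], "delta_rot": [0, 0, 0.26]},
  {"gripper": 1, "linear": [0.054, 0.032, -0.04], "delta_rot": [0, 0, 0.26]},
  {"gripper": 1, "linear": [0.054, 0.032, -0.05], "delta_rot": [0, 0, 0.26]},
  {"gripper": 1, "linear": [0.054, 0.032, -0.05], "delta_rot": [0, 0, 0.26]},
  {"gripper": 1, "linear": [0.054, 0.032, -0.05], "delta_rot": [0, 0, 0.26]},
])

```text
clock: 4.3
position: [0.5901, 0.093, 0.0529]
ee_rot: [-0.0, 0.084, 0.996, -0.0]
contact_force: [0.7, -0.4, -2.2]
width: 0.0453
gripper_force: 103.2
```

```bash
python3 - <<'E'
from h import *
from rig import optics
s=st()
d={n:optics.get_image(n) for n in("top","side")}
pickle.dump(d,open("d1.pkl","wb"))
p=s["position"]; z=p[2]-.004; yaw=-0.167
t=[];ov=lambda r:[proj(r,pose(box(.071,.047,.032),p[0],p[1],yaw,z)),proj(r,pose(box(.071,.047,0),p[0],p[1],yaw,z)),proj(r,pose(box(.12,.096,.012),.5914,.0927,yaw,0))]
mosaic(d["top"],[(276,222),(276,222)]*2,"pics/a.png",s=5,ov=[]); 
for n,c in (("top",(276,222)),("side",(345,200))):
    mosaic(d[n],[c]*4,"pics/a.png",ov=ov(d[n])); im=cv2.imread("pics/a.png"); t.append(im[:300,:400]); mosaic(d[n],[c]*4,"pics/a.png"); t.append(cv2.imread("pics/a.png")[:300,:400])
cv2.imwrite("pics/plc1.png",np.vstack([np.hstack(t[:2]),np.hstack(t[2:])]))
E
```

```text
t 4.3 p [0.5901 0.093  0.0529] psi 1.4034 tilt [-0.0004 -0.    ] F [ 0.7 -0.4 -2.2] w 0.0453 gf 103.2 q [ 0.04  0.46  1.71 -0.    0.98 -1.36]
```

View pics/plc1.png

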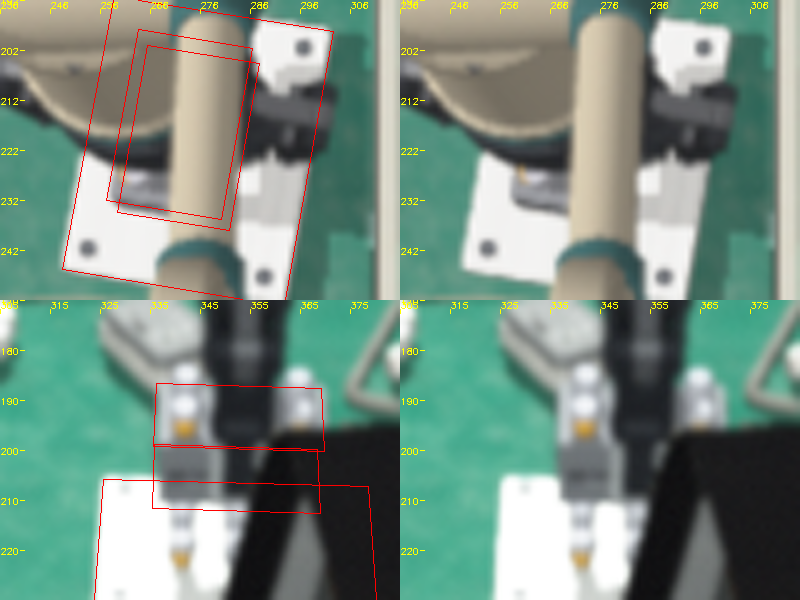

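```bash
python3 - <<'E'
from h import *
d=pickle.load(open("d1.pkl","rb")); r=d["side"]
px=lambda o,L:np.array(o)+np.array(L,float)/5-.4
o=(305,170)
M=np.array([[-.024,-.012,.044],[.024,-.012,.044],[-.024,.012,.044],[.024,.012,.044],[-.0355,-.0235,0],[-.0355,-.0235,.032]])
U=px(o,[(183,103),(298,108),(185,73),(300,78),(159,200),(158,143)])
for z in (.049,None):
    f=lambda p:(proj(r,pose(M,p[0],p[1],-.167,z if z else p[2]))-U).ravel()
    s=least_squares(f,[.59,.093,.049][:2 if z else 3]); print(z,s.x.round(4),s.fun.reshape(-1,2).round(1).tolist())
# plate in side from first image (unoccluded): corner & front-left stud
r0=pickle.load(open("d0.pkl","rb"))["side"]
o=(300,190)
M=np.array([[-.06,.048,.012],[-.06,-.048,.012],[-.024,.012,.024],[-.024,-.012,.024]])
U=px(o,[(126,76),(121,218),(207,116),(207,139)])
print("plate pred-obs",(proj(r0,pose(M,.5914,.0927,-.167))-U).round(1).tolist())
f=lambda p:(proj(r0,pose(M,p[0],p[1],-.167))-U).ravel()
s=least_squares(f,[.59,.093]);print(s.x.round(4),s.fun.round(1))
E
```

```text
0.049 [0.5921 0.0948] [[0.4, 0.1], [0.5, -0.2], [0.2, -0.2], [-0.1, -0.6], [-0.8, 0.9], [-0.3, -0.1]]
None [0.5967 0.12   0.0315] [[0.6, 0.2], [0.0, -0.1], [0.4, 0.0], [-0.6, -0.4], [-0.5, 0.5], [0.0, -0.2]]
plate pred-obs [[0.3, 0.5], [-0.5, -1.5], [-0.2, -1.9], [-0.3, 0.0]]
[0.5914 0.0899] [ 0.5  1.2 -0.3 -0.7  0.  -1.2 -0.2  0.8]
```

Emit:
send_rows([
  {"gripper": 1, "linear": [0.001, -0.0005, -0.01], "delta_rot": [0, 0, 0]},
  {"gripper": 1, "linear": [0.001, -0.0005, -0.02], "delta_rot": [0, 0, 0]},
  {"gripper": 1, "linear": [0.001, -0.0005, -0.024], "delta_rot": [0, 0, 0]},
  {"gripper": 1, "linear": [0.001, -0.0005, -0.026], "delta_rot": [0, 0, 0]},
  {"gripper": 1, "linear": [0.001, -0.0005, -0.028], "delta_rot": [0, 0, 0]},
  {"gripper": 1, "linear": [0.001, -0.0005, -0.028], "delta_rot": [0, 0, 0]},
])

```text
clock: 5.0
position: [0.5915, 0.0929, 0.0244]
ee_rot: [-0.0, 0.083, 0.997, 0.0]
contact_force: [-0.6, 0.5, -1.3]
width: 0.0452
gripper_force: 103.2
```

```bash
python3 -c "
from h import *;st()"
```

```text
t 5.0 p [0.5915 0.0929 0.0244] psi 1.4041 tilt [-0.0003  0.0001] F [-0.6  0.5 -1.3] w 0.0452 gf 103.2 q [ 0.04  0.49  1.73  0.    0.92 -1.36]
```

Emit:
send_rows([
  {"gripper": 1, "linear": [0, 0, -0.003], "delta_rot": [0, 0, 0]},
  {"gripper": 1, "linear": [0, 0, -0.006], "delta_rot": [0, 0, 0]},
  {"gripper": 1, "linear": [0, 0, -0.009], "delta_rot": [0, 0, 0]},
  {"gripper": 1, "linear": [0, 0, -0.009], "delta_rot": [0, 0, 0]},
  {"gripper": 1, "linear": [0, 0, -0.009], "delta_rot": [0, 0, 0]},
])

```text
clock: 5.5
position: [0.592, 0.0932, 0.0161]
ee_rot: [0.001, 0.083, 0.997, 0.0]
contact_force: [-1.0, 1.6, 1.2]
width: 0.0455
gripper_force: 103.6
```

```bash
python3 -c "
from h import *;st()"
```

```text
t 5.5 p [0.592  0.0932 0.0161] psi 1.4039 tilt [0.0011 0.0006] F [-1.   1.6  1.2] w 0.0455 gf 103.6 q [ 0.04  0.5   1.74  0.    0.9  -1.36]
```

Emit:
send_rows([
  {"gripper": 1, "linear": [0, 0, -0.001], "delta_rot": [0, 0, 0]},
  {"gripper": 1, "linear": [0, 0, -0.002], "delta_rot": [0, 0, 0]},
  {"gripper": 1, "linear": [0, 0, -0.003], "delta_rot": [0, 0, 0]},
  {"gripper": 1, "linear": [0, 0, -0.003], "delta_rot": [0, 0, 0]},
])

```text
clock: 5.9
position: [0.592, 0.0931, 0.016]
ee_rot: [0.001, 0.083, 0.997, 0.0]
contact_force: [-4.8, 1.3, 19.7]
width: 0.0454
gripper_force: 106.2
```

```bash
python3 -c "
from h import *;st()"
```

```text
t 5.9 p [0.592  0.0931 0.016 ] psi 1.4039 tilt [0.002  0.0005] F [-4.8  1.3 19.7] w 0.0454 gf 106.2 q [ 0.04  0.5   1.74  0.    0.9  -1.36]
```

Emit:
send_rows([
  {"gripper": 1, "linear": [0, 0, 0.003], "delta_rot": [0, 0, 0]},
  {"gripper": -1, "linear": [0, 0, 0.003], "delta_rot": [0, 0, 0]},
  {"gripper": -1, "linear": [0, 0, 0.003], "delta_rot": [0, 0, 0]},
  {"gripper": -1, "linear": [0, 0, 0.003], "delta_rot": [0, 0, 0]},
  {"gripper": -1, "linear": [0, 0, 0.003], "delta_rot": [0, 0, 0]},
  {"gripper": -1, "linear": [0, 0, 0.003], "delta_rot": [0, 0, 0]},
  {"gripper": -1, "linear": [0, 0, 0.003], "delta_rot": [0, 0, 0]},
])

```text
clock: 6.6
position: [0.5915, 0.0928, 0.0155]
ee_rot: [-0.0, 0.083, 0.997, 0.0]
contact_force: [-0.4, -0.2, 0.7]
width: 0.0852
gripper_force: 0.0
```

Emit:
send_rows([
  {"gripper": -1, "linear": [0, 0, 0.03], "delta_rot": [0, 0, 0]},
  {"gripper": -1, "linear": [0, 0, 0.08], "delta_rot": [0, 0, 0]},
  {"gripper": -1, "linear": [-0.02, 0.015, 0.11], "delta_rot": [0, 0, -0.14]},
  {"gripper": -1, "linear": [-0.05, 0.04, 0.11], "delta_rot": [0, 0, -0.28]},
  {"gripper": -1, "linear": [-0.08, 0.065, 0.11], "delta_rot": [0, 0, -0.42]},
  {"gripper": -1, "linear": [-0.11, 0.085, 0.11], "delta_rot": [0, 0, -0.56]},
  {"gripper": -1, "linear": [-0.14, 0.105, 0.11], "delta_rot": [0, 0, -0.7]},
  {"gripper": -1, "linear": [-0.158, 0.1175, 0.11], "delta_rot": [0, 0, -0.84]},
])

```text
clock: 7.4
position: [0.4307, 0.2112, 0.1257]
ee_rot: [-0.001, 0.484, 0.875, -0.0]
contact_force: [1.4, 0.1, -0.4]
width: 0.085
gripper_force: 0.0
```

Emit:
send_rows([
  {"gripper": -1, "linear": [0, 0, 0], "delta_rot": [0, 0, -0.14]},
  {"gripper": -1, "linear": [0, 0, 0], "delta_rot": [0, 0, -0.28]},
  {"gripper": -1, "linear": [0, 0, 0], "delta_rot": [0, 0, -0.42]},
  {"gripper": -1, "linear": [0, 0, -0.02], "delta_rot": [0, 0, -0.56]},
  {"gripper": -1, "linear": [0, 0, -0.05], "delta_rot": [0, 0, -0.613]},
  {"gripper": -1, "linear": [0, 0, -0.06], "delta_rot": [0, 0, -0.613]},
  {"gripper": -1, "linear": [0, 0, -0.06], "delta_rot": [0, 0, -0.613]},
  {"gripper": -1, "linear": [0, 0, -0.06], "delta_rot": [0, 0, -0.613]},
])

```text
clock: 8.2
position: [0.4341, 0.2105, 0.0662]
ee_rot: [0.0, 0.724, 0.69, 0.0]
contact_force: [-0.4, 0.6, 0.1]
width: 0.0854
gripper_force: 0.0
```

```bash
python3 - <<'E'
from h import *
from rig import optics
st()
d={n:optics.get_image(n) for n in("top","side")}
pickle.dump(d,open("d2.pkl","wb"))
yaw=-.167;P=(.5914,.0927)
t=[]
for n,c in (("top",(276,222)),("side",(330,200))):
    r=d[n]
    mosaic(r,[c]*4,"pics/a.png",ov=[proj(r,pose(box(.071,.047,.044),*P,yaw)),proj(r,pose(box(.071,.047,.012),*P,yaw)),proj(r,pose(box(.12,.096,.012),*P,yaw))]); t.append(cv2.imread("pics/a.png")[:300,:400])
r=d["top"]
mosaic(r,[(217,290)]*4,"pics/a.png"); t.append(cv2.imread("pics/a.png")[:300,:400])
r=d["side"]
mosaic(r,[(278,185)]*4,"pics/a.png"); t.append(cv2.imread("pics/a.png")[:300,:400])
cv2.imwrite("pics/plc2.png",np.vstack([np.hstack(t[:2]),np.hstack(t[2:])]))
E
```

```text
t 8.2 p [0.4341 0.2105 0.0662] psi -0.0482 tilt [0.0009 0.0002] F [-0.4  0.6  0.1] w 0.0854 gf 0.0 q [ 0.31  0.3   1.94 -0.    0.9   0.36]
```

View pics/plc2.png

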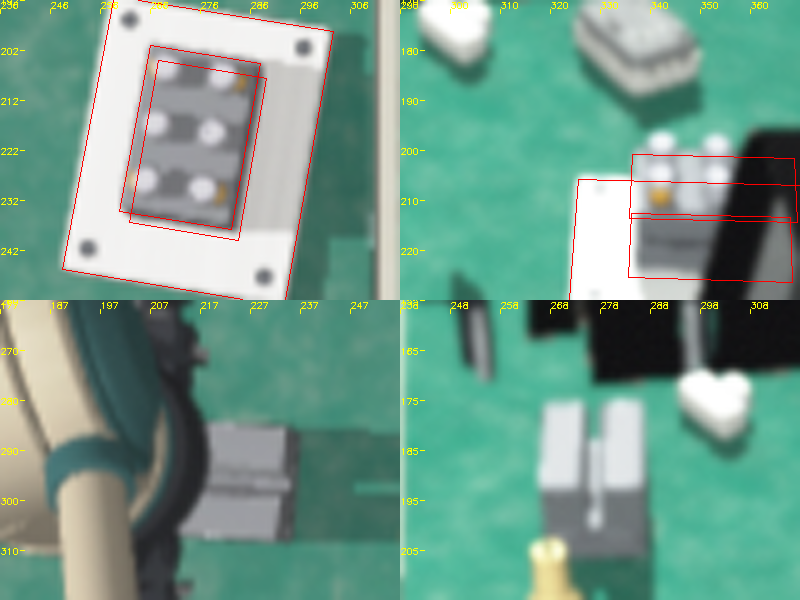

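Emit:
send_rows([
  {"gripper": -1, "linear": [-0.0005, 0, -0.03], "delta_rot": [0, 0, 0]},
  {"gripper": -1, "linear": [-0.0005, 0, -0.06], "delta_rot": [0, 0, 0]},
  {"gripper": -1, "linear": [-0.0005, 0, -0.06], "delta_rot": [0, 0, 0]},
  {"gripper": -1, "linear": [-0.0005, 0, -0.06], "delta_rot": [0, 0, 0]},
  {"gripper": -1, "linear": [-0.0005, 0, -0.06], "delta_rot": [0, 0, 0]},
])

```text
clock: 8.8
position: [0.4345, 0.2108, 0.0072]
ee_rot: [0.001, 0.724, 0.69, 0.001]
contact_force: [0.5, -0.8, -0.3]
width: 0.0854
gripper_force: 0.0
```

```bash
python3 - <<'E'
from h import *
st()
r=pickle.load(open("d2.pkl","rb"))["top"]
U=np.array((236,192))+np.array([(144,180),(203,188),(155,123),(212,132),(165,68),(222,73)])/5-.4
M=np.array([[i*.024,j*.012,.056] for i in(-1,0,1) for j in(1,-1)])
f=lambda p:(proj(r,pose(M,*p))-U).ravel()
s=least_squares(f,[.59,.093,-.167],x_scale=[.1,.1,1]);print(s.x.round(4),s.fun.round(1))
E
```

```text
t 8.8 p [0.4345 0.2108 0.0072] psi -0.0489 tilt [0.0032 0.001 ] F [ 0.5 -0.8 -0.3] w 0.0854 gf 0.0 q [ 0.31  0.38  2.01 -0.    0.75  0.36]
[ 0.593   0.0938 -0.1542] [ 0.2 -0.  -0.1  0.1 -0.  -0.   0.  -0.1 -0.1 -0.3 -0.1  0.4]
```

Emit:
send_rows([
  {"gripper": 1, "linear": [0, 0, -0.001], "delta_rot": [0, 0, 0]},
  {"gripper": 1, "linear": [0, 0, -0.001], "delta_rot": [0, 0, 0]},
  {"gripper": 1, "linear": [0, 0, -0.001], "delta_rot": [0, 0, 0]},
  {"gripper": 1, "linear": [0, 0, -0.001], "delta_rot": [0, 0, 0]},
  {"gripper": 1, "linear": [0, 0, -0.001], "delta_rot": [0, 0, 0]},
  {"gripper": 1, "linear": [0, 0, -0.001], "delta_rot": [0, 0, 0]},
  {"gripper": 1, "linear": [0, 0, -0.001], "delta_rot": [0, 0, 0]},
])

```text
clock: 9.5
position: [0.4337, 0.2106, 0.0057]
ee_rot: [0.0, 0.724, 0.69, 0.001]
contact_force: [0.1, 0.7, 6.3]
width: 0.046
gripper_force: 102.5
```

```bash
python3 -c "
from h import *;st()"
```

```text
t 9.5 p [0.4337 0.2106 0.0057] psi -0.049 tilt [0.0017 0.0005] F [0.1 0.7 6.3] w 0.046 gf 102.5 q [ 0.31  0.38  2.01 -0.    0.74  0.36]
```

Emit:
send_rows([
  {"gripper": 1, "linear": [0, 0, 0.03], "delta_rot": [0, 0, 0]},
  {"gripper": 1, "linear": [0, 0, 0.07], "delta_rot": [0, 0, 0]},
  {"gripper": 1, "linear": [0.02, -0.012, 0.1], "delta_rot": [0, 0, 0.14]},
  {"gripper": 1, "linear": [0.05, -0.035, 0.11], "delta_rot": [0, 0, 0.28]},
  {"gripper": 1, "linear": [0.08, -0.057, 0.11], "delta_rot": [0, 0, 0.42]},
  {"gripper": 1, "linear": [0.11, -0.08, 0.11], "delta_rot": [0, 0, 0.56]},
  {"gripper": 1, "linear": [0.14, -0.1, 0.11], "delta_rot": [0, 0, 0.7]},
  {"gripper": 1, "linear": [0.159, -0.117, 0.11], "delta_rot": [0, 0, 0.84]},
])

```text
clock: 10.3
position: [0.5941, 0.0919, 0.1146]
ee_rot: [0.001, 0.378, 0.926, 0.0]
contact_force: [0.1, -0.0, -1.8]
width: 0.0461
gripper_force: 103.1
```

Emit:
send_rows([
  {"gripper": 1, "linear": [0, 0, 0], "delta_rot": [0, 0, 0.14]},
  {"gripper": 1, "linear": [0, 0, 0], "delta_rot": [0, 0, 0.28]},
  {"gripper": 1, "linear": [0, 0, 0], "delta_rot": [0, 0, 0.42]},
  {"gripper": 1, "linear": [0, 0, -0.01], "delta_rot": [0, 0, 0.56]},
  {"gripper": 1, "linear": [0, 0, -0.035], "delta_rot": [0, 0, 0.617]},
  {"gripper": 1, "linear": [0, 0, -0.04], "delta_rot": [0, 0, 0.617]},
  {"gripper": 1, "linear": [0, 0, -0.04], "delta_rot": [0, 0, 0.617]},
  {"gripper": 1, "linear": [0, 0, -0.04], "delta_rot": [0, 0, 0.617]},
])

```text
clock: 11.1
position: [0.5924, 0.0934, 0.0752]
ee_rot: [0.0, 0.082, 0.997, 0.0]
contact_force: [0.4, 0.7, -1.1]
width: 0.0454
gripper_force: 102.8
```

```bash
python3 - <<'E'
from h import *
from rig import optics
s=st()
d={n:optics.get_image(n) for n in("top","side")}
pickle.dump(d,open("d3.pkl","wb"))
p=s["position"]; z=p[2]-.0057; yaw=-0.16
t=[]
for n,c in (("top",(276,222)),("side",(335,200))):
    r=d[n]
    for ov in ([],[proj(r,pose(box(.071,.047,k),*p[:2],yaw,z)) for k in (0,.04)]+[proj(r,pose(box(.071,.047,.044),.5925,.0933,yaw))]):
        mosaic(r,[c]*4,"pics/a.png",ov=ov); t.append(cv2.imread("pics/a.png")[:300,:400])
cv2.imwrite("pics/plc3.png",np.vstack([np.hstack(t[:2]),np.hstack(t[2:])]))
E
```

```text
t 11.1 p [0.5924 0.0934 0.0752] psi 1.4072 tilt [0.0007 0.0001] F [ 0.4  0.7 -1.1] w 0.0454 gf 102.8 q [ 0.04  0.43  1.68  0.    1.03 -1.37]
```

View pics/plc3.png

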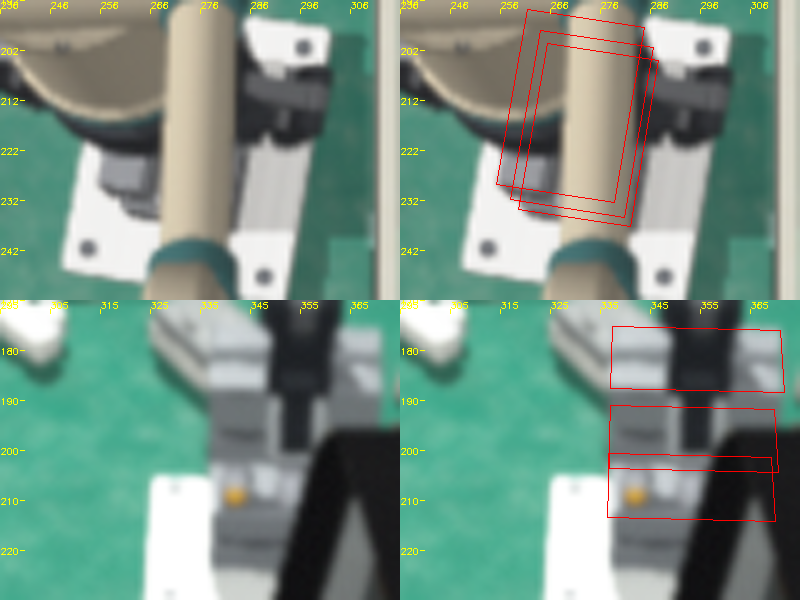

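Emit:
send_rows([
  {"gripper": 1, "linear": [0, 0, -0.006], "delta_rot": [0, 0, 0]},
  {"gripper": 1, "linear": [0, 0, -0.01], "delta_rot": [0, 0, 0]},
  {"gripper": 1, "linear": [0, 0, -0.013], "delta_rot": [0, 0, 0]},
  {"gripper": 1, "linear": [0, 0, -0.016], "delta_rot": [0, 0, 0]},
  {"gripper": 1, "linear": [0, 0, -0.017], "delta_rot": [0, 0, 0]},
  {"gripper": 1, "linear": [0, 0, -0.017], "delta_rot": [0, 0, 0]},
])

```text
clock: 11.8
position: [0.5923, 0.0934, 0.058]
ee_rot: [0.0, 0.081, 0.997, 0.0]
contact_force: [-0.1, -0.8, 1.4]
width: 0.0454
gripper_force: 103.1
```

```bash
python3 -c "
from h import *;st()"
```

```text
t 11.8 p [0.5923 0.0934 0.058 ] psi 1.408 tilt [0.0006 0.0002] F [-0.1 -0.8  1.4] w 0.0454 gf 103.1 q [ 0.04  0.45  1.7   0.    0.99 -1.37]
```

On the studs. Press home.

Emit:
send_rows([
  {"gripper": 1, "linear": [0, 0, -0.003], "delta_rot": [0, 0, 0]},
  {"gripper": 1, "linear": [0, 0, -0.006], "delta_rot": [0, 0, 0]},
  {"gripper": 1, "linear": [0, 0, -0.009], "delta_rot": [0, 0, 0]},
  {"gripper": 1, "linear": [0, 0, -0.011], "delta_rot": [0, 0, 0]},
  {"gripper": 1, "linear": [0, 0, -0.012], "delta_rot": [0, 0, 0]},
  {"gripper": 1, "linear": [0, 0, -0.012], "delta_rot": [0, 0, 0]},
])

```text
clock: 12.4
position: [0.5934, 0.0933, 0.0497]
ee_rot: [0.002, 0.081, 0.997, 0.0]
contact_force: [-4.0, 0.5, 21.5]
width: 0.0462
gripper_force: 105.8
```

```bash
python3 -c "
from h import *;st()"
```

```text
t 12.4 p [0.5934 0.0933 0.0497] psi 1.4081 tilt [0.0042 0.    ] F [-4.   0.5 21.5] w 0.0462 gf 105.8 q [ 0.04  0.46  1.71 -0.    0.97 -1.37]
```

Emit:
send_rows([
  {"gripper": 1, "linear": [0, 0, 0.003], "delta_rot": [0, 0, 0]},
  {"gripper": -1, "linear": [0, 0, 0.003], "delta_rot": [0, 0, 0]},
  {"gripper": -1, "linear": [0, 0, 0.003], "delta_rot": [0, 0, 0]},
  {"gripper": -1, "linear": [0, 0, 0.003], "delta_rot": [0, 0, 0]},
  {"gripper": -1, "linear": [0, 0, 0.003], "delta_rot": [0, 0, 0]},
  {"gripper": -1, "linear": [0, 0, 0.003], "delta_rot": [0, 0, 0]},
  {"gripper": -1, "linear": [0, 0, 0.04], "delta_rot": [0, 0, 0]},
  {"gripper": -1, "linear": [0, 0, 0.09], "delta_rot": [0, 0, 0]},
])

```text
clock: 13.2
position: [0.5897, 0.0932, 0.1335]
ee_rot: [-0.004, 0.081, 0.997, -0.0]
contact_force: [1.5, 1.0, 0.2]
width: 0.0858
gripper_force: 0.0
```

```bash
python3 - <<'E'
from h import *
from scipy.optimize import minimize
st()
d=pickle.load(open("d0.pkl","rb"))
M=np.array(box(.046,.012,.048)+box(.046,.012,.078))
S=8
def mask(n,c):
    g=cv2.cvtColor(d[n]["pixels"],cv2.COLOR_BGR2GRAY); a,b=c[0]-30,c[1]-30
    g=cv2.resize(g[b:b+60,a:a+60],None,fx=S,fy=S,interpolation=cv2.INTER_CUBIC)
    lab=cv2.connectedComponents((g<(75)).astype(np.uint8))[1]; k=lab[30*S,30*S]; assert k>0
    m=(lab==k).astype(np.uint8); m=cv2.morphologyEx(m,cv2.MORPH_CLOSE,np.ones((25,25),np.uint8)); return m,(a,b)
ms={"top":mask("top",(486,290)),"side":mask("side",(303,375))}
def cost(p,cams):
    t=0
    for n in cams:
        m,o=ms[n]; q=(proj(d[n],pose(M,p[0]/1e3,p[1]/1e3,p[2]/10))-o+.5)*S
        h=np.zeros_like(m); cv2.fillPoly(h,[cv2.convexHull(q.astype(np.float32)).round().astype(np.int32)],1); t+=(h!=m).sum()/m.sum()
    return t
for cams in(["top"],["side"],["top","side"]):
    s=minimize(cost,[443,-331,-3.9],args=(cams,),method="Nelder-Mead",options=dict(initial_simplex=[[443,-331,-3.9],[450,-331,-3.9],[443,-338,-3.9],[443,-331,-4.6]]))
    print(cams,s.x.round(2),round(s.fun,3),[int(ms[c][0].sum()/64) for c in cams])
E
```

```text
t 13.2 p [0.5897 0.0932 0.1335] psi 1.4079 tilt [-0.0077 -0.0002] F [1.5 1.  0.2] w 0.0858 gf 0.0 q [ 0.04  0.38  1.6   0.    1.17 -1.37]
['top'] [ 442.05 -333.97   -4.19] 0.423 [154]
['side'] [ 442.54 -331.94   -4.26] 0.252 [482]
['top', 'side'] [ 442.12 -332.58   -4.27] 0.688 [154, 482]
```

Emit:
send_rows([
  {"gripper": -1, "linear": [-0.03, 0, 0.035], "delta_rot": [0, 0, 0]},
  {"gripper": -1, "linear": [-0.075, -0.01, 0.07], "delta_rot": [0, 0, 0]},
  {"gripper": -1, "linear": [-0.12, -0.025, 0.07], "delta_rot": [0, 0, 0]},
  {"gripper": -1, "linear": [-0.16, -0.05, 0.07], "delta_rot": [0, 0, 0]},
  {"gripper": -1, "linear": [-0.19, -0.09, 0.07], "delta_rot": [0, 0, -0.06]},
  {"gripper": -1, "linear": [-0.19, -0.135, 0.07], "delta_rot": [0, 0, -0.12]},
  {"gripper": -1, "linear": [-0.19, -0.18, 0.07], "delta_rot": [0, 0, -0.18]},
  {"gripper": -1, "linear": [-0.19, -0.2, 0.07], "delta_rot": [0, 0, -0.24]},
])

```text
clock: 14.0
position: [0.4018, -0.1098, 0.2061]
ee_rot: [0.001, 0.203, 0.979, -0.001]
contact_force: [0.1, 0.9, -0.2]
width: 0.0854
gripper_force: 0.0
```

```bash
python3 - <<'E'
from h import *
from rig import optics
st()
d={n:optics.get_image(n) for n in("top","side")}
pickle.dump(d,open("d4.pkl","wb"))
B=box
t=[]
g=(.4425,-.3325,-.41);yaw=-.16;P=(.5925,.0933)
for n,c,ov in (("top",(481,288),1),("side",(306,390),1),("top",(276,222),2),("side",(335,200),2)):
    r=d[n]
    o=[proj(r,pose(B(.046,.012,k),*g)) for k in(.048,.078)]+[proj(r,pose(B(.1,.044,.03),*g))] if ov==1 else [proj(r,pose(B(.071,.047,k),*P,yaw)) for k in(.044,.084)]
    mosaic(r,[c]*4,"pics/a.png",ov=o); t.append(cv2.imread("pics/a.png")[:300,:400])
cv2.imwrite("pics/plc4.png",np.vstack([np.hstack(t[:2]),np.hstack(t[2:])]))
E
```

```text
t 14.0 p [ 0.4018 -0.1098  0.2061] psi 1.1629 tilt [ 0.0014 -0.0021] F [ 0.1  0.9 -0.2] w 0.0854 gf 0.0 q [-0.43  0.05  1.85 -0.    1.23 -1.6 ]
```

View pics/plc4.png

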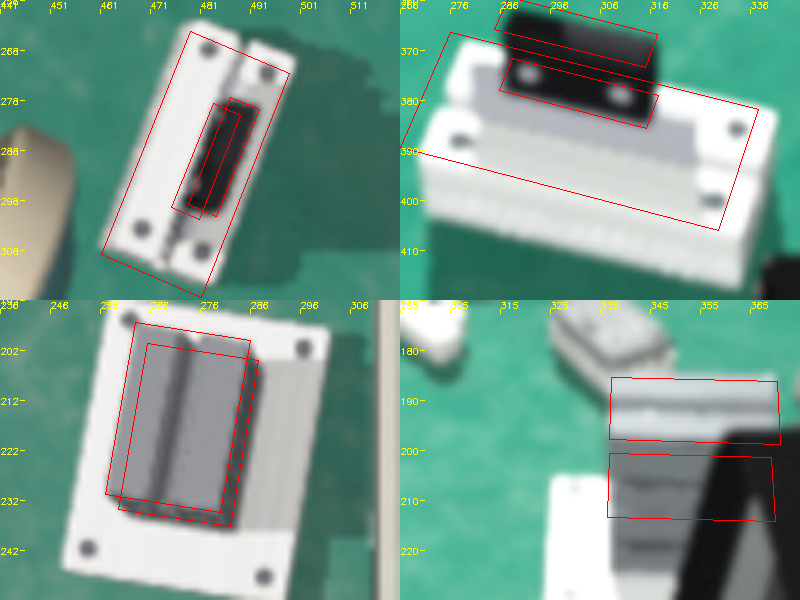

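Emit:
send_rows([
  {"gripper": -0.3, "linear": [0.008, -0.045, 0], "delta_rot": [0, 0, 0.013]},
  {"gripper": -0.3, "linear": [0.016, -0.09, 0], "delta_rot": [0, 0, 0.013]},
  {"gripper": -0.3, "linear": [0.025, -0.135, -0.02], "delta_rot": [0, 0, 0.013]},
  {"gripper": -0.3, "linear": [0.033, -0.18, -0.05], "delta_rot": [0, 0, 0.013]},
  {"gripper": -0.3, "linear": [0.041, -0.223, -0.08], "delta_rot": [0, 0, 0.013]},
  {"gripper": -0.3, "linear": [0.041, -0.223, -0.09], "delta_rot": [0, 0, 0.013]},
  {"gripper": -0.3, "linear": [0.041, -0.223, -0.09], "delta_rot": [0, 0, 0.013]},
  {"gripper": -0.3, "linear": [0.041, -0.223, -0.09], "delta_rot": [0, 0, 0.013]},
])

```text
clock: 14.9
position: [0.443, -0.3278, 0.1157]
ee_rot: [-0.001, 0.193, 0.981, 0.001]
contact_force: [0.6, 0.5, -0.3]
width: 0.0557
gripper_force: 0.0
```

```bash
python3 -c "
from h import *;st()"
```

```text
t 14.9 p [ 0.443  -0.3278  0.1157] psi 1.1822 tilt [-0.0009  0.0021] F [ 0.6  0.5 -0.3] w 0.0557 gf 0.0 q [-0.76  0.33  1.73  0.    1.08 -1.95]
```

Emit:
send_rows([
  {"gripper": -0.3, "linear": [0, -0.005, -0.03], "delta_rot": [0, 0, -0.006]},
  {"gripper": -0.3, "linear": [0, -0.005, -0.06], "delta_rot": [0, 0, -0.006]},
  {"gripper": -0.3, "linear": [0, -0.005, -0.07], "delta_rot": [0, 0, -0.006]},
  {"gripper": -0.3, "linear": [0, -0.005, -0.07], "delta_rot": [0, 0, -0.006]},
  {"gripper": -0.3, "linear": [0, -0.005, -0.07], "delta_rot": [0, 0, -0.006]},
])

```text
clock: 15.4
position: [0.444, -0.3345, 0.0473]
ee_rot: [0.001, 0.196, 0.981, -0.001]
contact_force: [0.1, 0.5, 0.3]
width: 0.0556
gripper_force: 0.0
```

```bash
python3 -c "
from h import *;st()"
```

```text
t 15.4 p [ 0.444  -0.3345  0.0473] psi 1.1761 tilt [ 0.0019 -0.0015] F [0.1 0.5 0.3] w 0.0556 gf 0.0 q [-0.77  0.41  1.81  0.    0.92 -1.95]
```

Emit:
send_rows([
  {"gripper": -0.3, "linear": [-0.0005, 0.0015, -0.001], "delta_rot": [0, 0, 0]},
  {"gripper": 1, "linear": [-0.0005, 0.0015, -0.001], "delta_rot": [0, 0, 0]},
  {"gripper": 1, "linear": [-0.0005, 0.0015, -0.001], "delta_rot": [0, 0, 0]},
  {"gripper": 1, "linear": [-0.0005, 0.0015, -0.001], "delta_rot": [0, 0, 0]},
  {"gripper": 1, "linear": [-0.0005, 0.0015, -0.001], "delta_rot": [0, 0, 0]},
  {"gripper": 1, "linear": [-0.0005, 0.0015, -0.001], "delta_rot": [0, 0, 0]},
  {"gripper": 1, "linear": [-0.0005, 0.0015, -0.001], "delta_rot": [0, 0, 0]},
  {"gripper": 1, "linear": [-0.0005, 0.0015, -0.001], "delta_rot": [0, 0, 0]},
], newtons=50)

```text
clock: 16.2
position: [0.4428, -0.3334, 0.0452]
ee_rot: [0.0, 0.197, 0.98, -0.0]
contact_force: [-0.6, 0.5, 5.7]
width: 0.0117
gripper_force: 49.3
```

```bash
python3 -c "
from h import *;st()"
```

```text
t 16.2 p [ 0.4428 -0.3334  0.0452] psi 1.1749 tilt [ 0.0006 -0.0004] F [-0.6  0.5  5.7] w 0.0117 gf 49.3 q [-0.77  0.41  1.81  0.    0.92 -1.95]
```

Emit:
send_rows([
  {"gripper": 1, "linear": [0, 0, 0.02], "delta_rot": [0, 0, 0]},
  {"gripper": 1, "linear": [0, 0, 0.06], "delta_rot": [0, 0, 0]},
  {"gripper": 1, "linear": [-0.01, 0.005, 0.1], "delta_rot": [0, 0, 0]},
  {"gripper": 1, "linear": [-0.02, 0.035, 0.13], "delta_rot": [0, 0, 0.02]},
  {"gripper": 1, "linear": [-0.02, 0.08, 0.14], "delta_rot": [0, 0, 0.06]},
  {"gripper": 1, "linear": [-0.02, 0.125, 0.14], "delta_rot": [0, 0, 0.1]},
  {"gripper": 1, "linear": [-0.02, 0.17, 0.14], "delta_rot": [0, 0, 0.14]},
  {"gripper": 1, "linear": [-0.02, 0.215, 0.14], "delta_rot": [0, 0, 0.18]},
], newtons=80)

```text
clock: 17.0
position: [0.4219, -0.1165, 0.1843]
ee_rot: [-0.0, 0.107, 0.994, 0.0]
contact_force: [0.6, -0.1, -1.7]
width: 0.0112
gripper_force: 78.4
```

Emit:
send_rows([
  {"gripper": 1, "linear": [0, 0.045, 0], "delta_rot": [0, 0, 0.02]},
  {"gripper": 1, "linear": [0, 0.09, 0], "delta_rot": [0, 0, 0.05]},
  {"gripper": 1, "linear": [0.01, 0.135, 0], "delta_rot": [0, 0, 0.055]},
  {"gripper": 1, "linear": [0.04, 0.17, 0], "delta_rot": [0, 0, 0.055]},
  {"gripper": 1, "linear": [0.075, 0.2, 0], "delta_rot": [0, 0, 0.055]},
  {"gripper": 1, "linear": [0.12, 0.212, 0], "delta_rot": [0, 0, 0.055]},
  {"gripper": 1, "linear": [0.155, 0.212, 0], "delta_rot": [0, 0, 0.055]},
  {"gripper": 1, "linear": [0.17, 0.212, 0], "delta_rot": [0, 0, 0.055]},
])

```text
clock: 17.8
position: [0.5958, 0.0945, 0.1834]
ee_rot: [0.001, 0.08, 0.997, -0.0]
contact_force: [-0.9, -0.1, -0.7]
width: 0.0106
gripper_force: 78.6
```

Emit:
send_rows([
  {"gripper": 1, "linear": [0, 0, -0.03], "delta_rot": [0, 0, 0]},
  {"gripper": 1, "linear": [0, 0, -0.05], "delta_rot": [0, 0, 0]},
  {"gripper": 1, "linear": [0, 0, -0.05], "delta_rot": [0, 0, 0]},
  {"gripper": 1, "linear": [0, 0, -0.05], "delta_rot": [0, 0, 0]},
])

```text
clock: 18.2
position: [0.5923, 0.0938, 0.1342]
ee_rot: [-0.001, 0.08, 0.997, -0.0]
contact_force: [0.8, 0.2, -1.1]
width: 0.0111
gripper_force: 78.5
```

```bash
python3 - <<'E'
from h import *
from rig import optics
s=st()
d={n:optics.get_image(n) for n in("top","side")}
pickle.dump(d,open("d5.pkl","wb"))
p=s["position"]; z=p[2]-.033; yaw=-0.16
t=[]
for n,c in (("top",(276,222)),("side",(335,190))):
    r=d[n]
    for ov in ([],[proj(r,pose(box(.071,.004,k),*p[:2],yaw,z)) for k in (0,.036)]+[proj(r,pose(box(.071,.047,.084),.5925,.0933,yaw))]):
        mosaic(r,[c]*4,"pics/a.png",ov=ov); t.append(cv2.imread("pics/a.png")[:300,:400])
cv2.imwrite("pics/plc5.png",np.vstack([np.hstack(t[:2]),np.hstack(t[2:])]))
E
```

```text
t 18.2 p [0.5923 0.0938 0.1342] psi 1.4099 tilt [-0.0013 -0.    ] F [ 0.8  0.2 -1.1] w 0.0111 gf 78.5 q [ 0.04  0.38  1.6   0.    1.16 -1.37]
```

View pics/plc5.png

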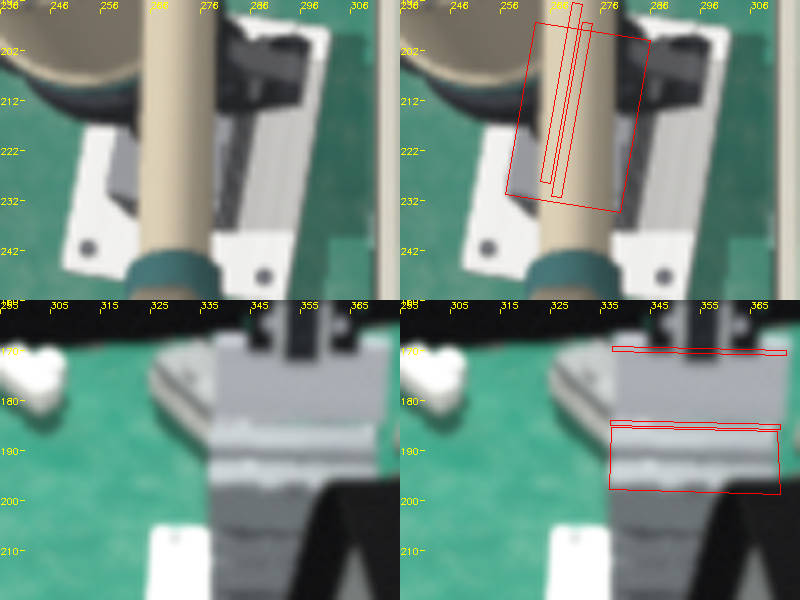

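Emit:
send_rows([
  {"gripper": 1, "linear": [-0.001, -0.0005, -0.012], "delta_rot": [0, 0, 0]},
  {"gripper": 1, "linear": [-0.001, -0.0005, -0.018], "delta_rot": [0, 0, 0]},
  {"gripper": 1, "linear": [-0.001, -0.0005, -0.022], "delta_rot": [0, 0, 0]},
  {"gripper": 1, "linear": [-0.001, -0.0005, -0.026], "delta_rot": [0, 0, 0]},
  {"gripper": 1, "linear": [-0.001, -0.0005, -0.028], "delta_rot": [0, 0, 0]},
  {"gripper": 1, "linear": [-0.001, -0.0005, -0.028], "delta_rot": [0, 0, 0]},
])

```text
clock: 18.9
position: [0.5914, 0.0934, 0.1063]
ee_rot: [-0.0, 0.08, 0.997, 0.0]
contact_force: [-0.5, -0.4, -2.6]
width: 0.0109
gripper_force: 78.6
```

```bash
python3 -c "
from h import *;st()"
```

```text
t 18.9 p [0.5914 0.0934 0.1063] psi 1.41 tilt [-0.0005  0.0001] F [-0.5 -0.4 -2.6] w 0.0109 gf 78.6 q [ 0.04  0.4   1.64  0.    1.1  -1.37]
```

Blade is 11 mm into the slot, no contact force. Continue to the floor.

Emit:
send_rows([
  {"gripper": 1, "linear": [0, 0, -0.004], "delta_rot": [0, 0, 0]},
  {"gripper": 1, "linear": [0, 0, -0.007], "delta_rot": [0, 0, 0]},
  {"gripper": 1, "linear": [0, 0, -0.01], "delta_rot": [0, 0, 0]},
  {"gripper": 1, "linear": [0, 0, -0.012], "delta_rot": [0, 0, 0]},
  {"gripper": 1, "linear": [0, 0, -0.012], "delta_rot": [0, 0, 0]},
])

```text
clock: 19.4
position: [0.5921, 0.0934, 0.0952]
ee_rot: [0.001, 0.08, 0.997, 0.0]
contact_force: [0.3, 0.1, 3.0]
width: 0.0109
gripper_force: 79.3
```

```bash
python3 -c "
from h import *;st()"
```

```text
t 19.4 p [0.5921 0.0934 0.0952] psi 1.41 tilt [0.0014 0.0003] F [0.3 0.1 3. ] w 0.0109 gf 79.3 q [ 0.04  0.41  1.65  0.    1.07 -1.37]
```

At the predicted floor height with contact starting; a small press, then release and retreat.

Emit:
send_rows([
  {"gripper": 1, "linear": [0, 0, -0.001], "delta_rot": [0, 0, 0]},
  {"gripper": 1, "linear": [0, 0, -0.002], "delta_rot": [0, 0, 0]},
  {"gripper": 1, "linear": [0, 0, -0.002], "delta_rot": [0, 0, 0]},
  {"gripper": 1, "linear": [0, 0, -0.002], "delta_rot": [0, 0, 0]},
])

```text
clock: 19.8
position: [0.5922, 0.0934, 0.0952]
ee_rot: [0.001, 0.08, 0.997, 0.0]
contact_force: [-2.9, -0.7, 12.7]
width: 0.0109
gripper_force: 80.9
```

Emit:
send_rows([
  {"gripper": 1, "linear": [0, 0, 0.002], "delta_rot": [0, 0, 0]},
  {"gripper": -0.2, "linear": [0, 0, 0.002], "delta_rot": [0, 0, 0]},
  {"gripper": -0.2, "linear": [0, 0, 0.002], "delta_rot": [0, 0, 0]},
  {"gripper": -0.2, "linear": [0, 0, 0.002], "delta_rot": [0, 0, 0]},
  {"gripper": -0.2, "linear": [0, 0, 0.002], "delta_rot": [0, 0, 0]},
  {"gripper": -0.2, "linear": [0, 0, 0.002], "delta_rot": [0, 0, 0]},
  {"gripper": -0.2, "linear": [0, 0, 0.03], "delta_rot": [0, 0, 0]},
  {"gripper": -0.2, "linear": [0, 0, 0.075], "delta_rot": [0, 0, 0]},
])

```text
clock: 20.6
position: [0.5891, 0.0932, 0.1651]
ee_rot: [-0.004, 0.08, 0.997, -0.0]
contact_force: [0.8, 0.3, -0.1]
width: 0.0511
gripper_force: 0.0
```

Emit:
send_rows([
  {"gripper": -0.2, "linear": [-0.03, 0, 0.04], "delta_rot": [0, 0, 0]},
  {"gripper": -0.2, "linear": [-0.07, 0, 0.06], "delta_rot": [0, 0, 0]},
  {"gripper": -0.2, "linear": [-0.11, 0, 0.06], "delta_rot": [0, 0, 0]},
  {"gripper": -0.2, "linear": [-0.15, 0, 0.06], "delta_rot": [0, 0, 0]},
  {"gripper": -0.2, "linear": [-0.19, 0, 0.06], "delta_rot": [0, 0, 0]},
  {"gripper": -0.2, "linear": [-0.19, 0, 0.06], "delta_rot": [0, 0, 0]},
  {"gripper": -0.2, "linear": [-0.19, 0, 0.06], "delta_rot": [0, 0, 0]},
])

```text
clock: 21.3
position: [0.4014, 0.0934, 0.2282]
ee_rot: [0.001, 0.08, 0.997, 0.0]
contact_force: [0.2, -0.8, 0.1]
width: 0.0513
gripper_force: 0.0
```

```bash
python3 - <<'E'
from h import *
from rig import optics
st()
d={n:optics.get_image(n) for n in("top","side")}
yaw=-0.16;t=[]
for n,c in (("top",(276,222)),("side",(335,190))):
    r=d[n]
    for ov in ([],[proj(r,pose(box(.071,.004,k),.592,.0933,yaw,.062)) for k in (.036,)]+[proj(r,pose(box(.071,.047,.084),.5925,.0933,yaw))]):
        mosaic(r,[c]*4,"pics/a.png",ov=ov); t.append(cv2.imread("pics/a.png")[:300,:400])
cv2.imwrite("pics/plc6.png",np.vstack([np.hstack(t[:2]),np.hstack(t[2:])]))
E
```

```text
t 21.3 p [0.4014 0.0934 0.2282] psi 1.4102 tilt [0.0021 0.0001] F [ 0.2 -0.8  0.1] w 0.0513 gf 0.0 q [ 0.06  0.03  1.82  0.    1.29 -1.35]
```

View pics/plc6.png

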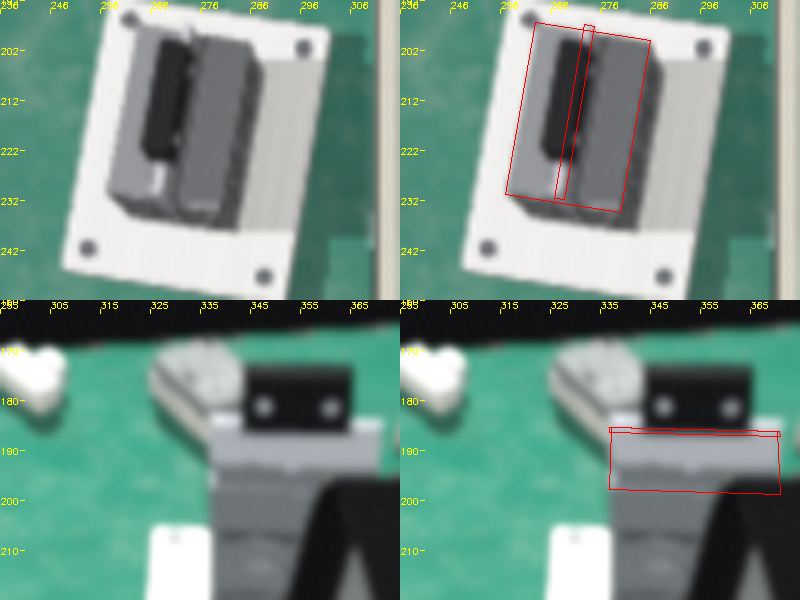

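The last view shows the blade upright in the slot at pixels 338–371, level with the block's ends, and the stack seated.

```bash
python3 -c "
from rig import sign_off
print(sign_off())"
```

```text
the job is handed in; nothing more can be done
None
```

The job is handed in at about 21 s of the 72 s allowed: riser and slotted block pressed home and the blade seated upright in the slot by force readings and final pictures; no verdict came back.

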